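# Find the polisher rotor's heavy side and hold it down

## Task

Slide the orange shield up out of its slotted holder in front of the polisher and lay it flat in the grey tray, letting go of it there. Then grip the rotor's black knob, turn it to and fro to feel which side of the closed rotor is heavy, turn the heavy side to the very bottom of its tilted face, and finish while still gripping the knob and holding it still there. Leave everything else on the bench where it stands.

Things in the scene. Friction and masses are not known exactly. Their poses are not given: they have to be found in the camera images.
- polisher: Bench polisher, fixed: grey base plate 235 x 160 x 8 mm, blue motor housing (up to 78 mm high) behind a leaning rotor, dark steel slotted holder at the front. Origin on the bench under the arbor; x points away from the holder, z up. Slot: centre at x = -130 mm, running along y, 9 mm wide, 106 mm long, floor 8 mm and rim 38 mm above the bench.
- shield: Orange see-through shield panel with a black band along its top edge, 6 mm thick (its x), 100 mm wide (its y), 150 mm high (its z), 90 g; loose, standing upright in the slot at the start, 3 mm play across. Origin at the middle of its lower edge. The shield stands in the way of the gripper at the knob.
- shield_mid (a point): Centre of the shield panel.
- shield_top (a point): Middle of the shield's top edge, where it is pinched across its 6 mm.
- tray_grey: Grey open tray, fixed, 230 mm (x) x 170 mm (y), 18 mm high, walls and floor 4 mm thick. Origin on the bench under its centre. The shield lies flat in it with room to spare. It may stand left or right of the polisher; the other tray, pale wood with jewellery, is not to be used.
- arbor: Fixed axle of the rotor. Origin on the axis at the centre of the rotor's underside, 80 mm above the bench. z: the axis, up and leaning 35 degrees from vertical towards the holder; y level; x uphill along the rotor's face, so -x is the bottom. Along z: the rotor, a closed aluminium can 130 mm across, from 0 to 40 mm; its knob from 40 to 76 mm.
- rotor (a joint): Angle of the rotor about the arbor's z, rad, positive anticlockwise seen from above, no end stops. At 0 the dot end of the knob points uphill. The knob, a black bar 48 mm long, 14 mm wide, 36 mm high, centred on the axis, turns the whole rotor. The bearing drags with 0.17 N m against either way of turning, more than the weight pulls, so the rotor stays where it is left.
- knob_dot (a point): Red dot on the knob's top face, 17 mm from the axis along the bar; only marks one end of the knob.
- can_top (a point): Centre of the rotor can's top face. Inside the can an unseen weight (the slug) of about 0.45 kg sits 45 mm off the axis, on a side that differs every time and has nothing to do with the red dots. Its pull about the axis is 0.09 to 0.15 N m when it is level with the axis, none when at the top or bottom. At the start it is at least 35 degrees away from the bottom.
- jar_pink: Pink stone jar, 72 mm across, 95 mm high; origin under it. Not to be moved.
- jar_violet: Violet stone jar, 60 mm across, 80 mm high; origin under it. Not to be moved.
- bowl: White bowl, 110 mm across, 40 mm high; origin under it. Not to be moved.
- pliers: Red-handled pliers lying flat, 125 mm long, 13 mm high; origin under the joint area. Not to be moved.
- mug: White ceramic cup, 80 mm across, 90 mm high; origin under it. Not to be moved.
- pebble: Black polished pebble, 54 mm across, 21 mm high; origin under it. Not to be moved.
- brush: Bench brush lying flat, handle to its -x; origin under it. Not to be moved.
- pendant: Round silver pendant with an amber stone, 44 mm across, in the wooden tray; origin under it. Not to be moved.
Things that resemble listed ones, but are neither listed nor needed, are in the scene too. There is more than one size of the shield; the one meant has the size given above.

How it is judged:
By the outcome, as a careful person would: the job done as asked, in the order asked, and still so for the second after the job is handed in, while the arm keeps its last pose, push and grip.
It also fails if it takes over 70 s, if anything falls off the work surface, if the arm or the gripper's body presses on something with over 40 N, if the wrist force passes 120 N, or if a joint passes its speed limit or range.

## Robot

A 6-joint arm with a two-finger parallel gripper is mounted at the origin on the work surface. World frame = base frame: x ahead of the robot, y to its left, z up, the work surface at z = 0. Lengths are in m, angles in rad, forces in N, time in s.
With the tool pointing down it reaches from about 0.325 to 0.9 m from the base axis. Payload 3.5 kg.
Tool frame: the origin (TCP) lies between the finger pads, 19 mm behind the fingertips; this is the grasp point; z points along the fingers, y is the line along which they close (so a half turn about z gives the same grasp; the last joint's range is limited). The gripper opens to 85 mm and grips with 20 to 120 N. Pads are 22 mm wide; open, the fingers measure 114 mm over their backs; the gripper's body (76 mm by 85 mm) begins 54 mm behind the grasp point. The pads swing forward as they close: fully open they stand 13 mm farther back than shut.
Start: joints at [-1.279, 0.276, -0.026, 1.268, 0, 1.467], TCP at [0.24, -0.577, 0.25] pointing down, gripper open.
Joint ranges: [-3.12, 3.12], [-0.85, 1.88], [-1.08, 1.24], [-1.95, 2.15], [-1.57, 1.53], [-3.14, 3.14]. Speed limits (rad/s): [2.57, 2.57, 3.14, 3.14, 3.14, 3.14].

## Interface

Orientations are given as a unit quaternion [w, x, y, z].
In Python, from workcell import get_state, imaging, env, finder gives the robot as it stands.
- The arm moves only by the tool apply_moves, never from a script. Its argument "plan" is a list of rows, each a list of 7 numbers: the shift along the tool's x, y, z in mm, then the turn, a rotation vector about the tool's x, y, z in rad, then the opening, from 0 (shut) to 1 (fully open). In form: [[x, y, z, ax, ay, az, hand], ...]. A call has 1 to 5 rows; each row shifts and turns the commanded pose from where the row before left it, along the tool's axes as they then stand; what a row does not reach is not made up. A row lasts 1/12 s, in which the tool goes at most 41.7 mm and 7.16 degrees, less where a joint would pass 70% of its speed; a pose out of reach is approached as far as the arm can. A call is refused whole if a number of a shift passes 41.7 or a number of a turn 0.125, either way. A call with a gripper value outside its range is refused whole. The fingers move at their own pace and stop on an object; "newtons" is the grip in N (left out, the last holds). Time passes only in rows, so rows that do not move let the fingers close. It gives the time, the measured TCP pose, the force, the opening and the grip force at its end, in the units of the state.
- get_state(): the state, without advancing time (a new reading comes with each control period).
- imaging.grab_frame(name): name is "side" or "top" or "wrist"; returns (picture, depth): 420x560x3 uint8, red, green, blue; 420x560 float32, m along the optical axis (not along the pixel's ray), 0 where there is no reading.
- imaging.camera_model(name): a dict with "K" (3x3 intrinsics, pixels), "xyz" and "orientation" of the camera in the world. Camera axes: x right, y down, z forward; pixel columns grow to the right and rows downward; lengths in m; the calibration is good to about 2 mm. A picture is of the moment at which its call begins: read the wrist's pose just before it. camera_model takes no time and is no camera call; for the wrist camera it gives the pose at the moment of the call.
- env.sign_off(): hands the job in; it is judged then, once.
Trained networks look in the newest picture that a camera, given by its name, has taken for a name from the list of things; names that differ only in an ending like _2 or _b are one class to them, and where a whole thing is asked for, a point or a joint stands for the part that bears it (a point fixed in the world has none). Each returns a list of dicts, best first, with "confidence" (0 to 1); they miss things now and then, are a little off and sometimes report something else, mostly with a low value. They report only what shows in the picture. A call takes as long as a camera call. They do not tell look-alikes from the thing itself.
- finder.find_in(name, camera): "point" ([x, y, z] in m, in world coordinates, good to about 4 mm: the middle of the surface that is visible of it).
- finder.masks_of(name, camera): "pixels" (420x560 bool, what is visible of it).
- finder.landmark_of(name, camera): "point" ([x, y, z] in m, in world coordinates, good to about 4 mm: a listed point, or the origin of a listed thing).
The state is a dict: "time_s": time; "joint_pos": joint angles; "joint_velocities": joint speeds; "joint_efforts": joint torques, N m; "eef_pos": TCP position; "ee_rot": TCP orientation; "force": force on the tool from outside, world axes, zero at the start; "moment": the same for the moment, N m; "opening": finger opening in m; "grasp_force": force on a finger pad.
Only numpy, scipy, OpenCV 4.12 (cv2) and the standard library are available. Lean on these libraries where they do the work, as an engineer would, in place of code of your own. Each camera call takes 0.05 s, during which the arm holds its last target. There are 200 camera calls.

## Working session

There is one attempt and no reset: what is moved stays moved. The work goes in short steps, Python scripts to look and compute and a tool call to move; the robot and the scene stay as the last step left them, time stands still between calls to the robot, and variables do not carry over. Pictures are saved under pics/ and viewed, at most 10 in all, crops included, and the job is handed in when it is done.

Besides the shell and the picture viewer there is one more tool, called after ">>>" by a JSON object that holds its "op" and its "data", one argument or row to a line. apply_moves: Moves the arm, as the interface text tells. Its arguments: {"type":"object","properties":{"plan":{"type":"array"},"newtons":{"type":"number"}},"required":["plan"]}

```bash
ls; mkdir -p pics; python3 - <<'E'
from workcell import get_state, imaging, env, finder
import cv2,numpy as np
s=get_state(); print({k:np.round(v,3).tolist() for k,v in s.items()})
for c in ("side","top"):
    p,d=imaging.grab_frame(c); cv2.imwrite(f"pics/{c}0.png",p[:,:,::-1]); m=imaging.camera_model(c); print(c,{k:np.round(v,3).tolist() for k,v in m.items()})
    for n in ("polisher","shield","shield_mid","shield_top","tray_grey","arbor","knob_dot","can_top"):
        print(c,n,[(np.round(r["point"],3).tolist(),round(r["confidence"],2)) for r in finder.landmark_of(n,c)][:3])
E
```

```text
pics
{'time_s': 0.0, 'joint_pos': [-1.279, 0.277, -0.028, 1.268, -0.0, 1.467], 'joint_velocities': [-0.0, -0.0, 0.001, -0.001, 0.001, -0.002], 'joint_efforts': [-0.001, -44.551, 29.52, 0.016, -0.0, 0.0], 'eef_pos': [0.24, -0.576, 0.249], 'ee_rot': [-0.001, 0.981, 0.196, -0.0], 'force': [0.066, -0.445, -0.151], 'moment': [-0.014, -0.033, -0.064], 'grasp_force': 0.0, 'opening': 0.086}
side {'K': [[410.445, 0.0, 276.905], [0.0, 410.445, 211.567], [0.0, 0.0, 1.0]], 'xyz': [0.305, 1.026, 1.028], 'orientation': [0.036, -0.094, 0.909, -0.405]}
side polisher [([0.598, 0.029, -0.001], 0.66)]
side shield [([0.242, 0.274, 0.002], 0.81), ([0.334, 0.091, -0.002], 0.63), ([0.469, 0.043, 0.009], 0.6)]
side shield_mid [([0.332, 0.087, 0.102], 0.91), ([0.239, 0.278, 0.105], 0.91), ([0.472, 0.047, 0.079], 0.76)]
side shield_top [([0.238, 0.274, 0.212], 0.81), ([0.469, 0.048, 0.159], 0.68), ([0.332, 0.086, 0.21], 0.65)]
side tray_grey [([0.472, 0.044, 0.079], 0.71), ([0.497, 0.322, 0.001], 0.58), ([0.574, -0.51, -0.001], 0.48)]
side arbor []
side knob_dot [([0.57, 0.04, 0.15], 0.86), ([0.473, 0.041, 0.
[... 180 characters left out ...]
[0.074, -0.702, 0.704, -0.076]}
top polisher [([0.598, 0.026, 0.001], 0.86)]
top shield [([0.475, 0.041, 0.007], 0.82), ([0.33, 0.087, 0.003], 0.82), ([0.238, 0.274, 0.001], 0.62)]
top shield_mid [([0.238, 0.274, 0.1], 0.88), ([0.468, 0.048, 0.088], 0.79), ([0.335, 0.088, 0.101], 0.75)]
top shield_top [([0.475, 0.046, 0.154], 0.73), ([0.335, 0.085, 0.206], 0.72), ([0.238, 0.275, 0.205], 0.67)]
top tray_grey [([0.496, 0.324, 0.002], 0.73), ([0.435, -0.514, -0.006], 0.69), ([0.472, 0.044, 0.154], 0.16)]
top arbor [([0.573, 0.034, 0.154], 0.69), ([0.708, -0.294, -0.0], 0.46)]
top knob_dot [([0.572, 0.037, 0.152], 0.65)]
top can_top [([0.572, 0.034, 0.114], 0.81), ([0.574, -0.511, 0.001], 0.49)]
```

View pics/side0.png

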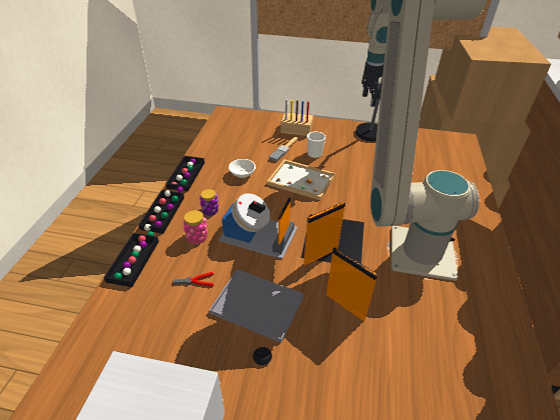

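View pics/top0.png

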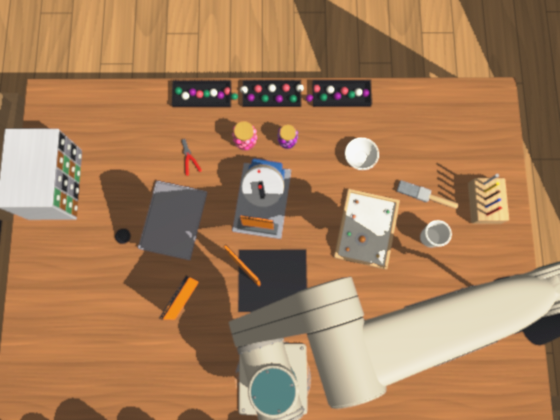

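The side view shows the polisher at about (255,220), its shield at (285,222), the grey tray at (255,305), and two larger decoy shields at (325,235) and (352,285). The top view shows the slotted shield edge at (258,222) and the grey tray at (173,218). The knob is at (261,187) with its dot at (262,184), and there is another dot on the can at (259,171). Next I'll measure the yaws.

```bash
cat > h.py <<'E'
from workcell import get_state, imaging, env, finder
import cv2,numpy as np
from scipy.spatial.transform import Rotation as R
def rot(q): return R.from_quat([q[1],q[2],q[3],q[0]])
def cloud(c):
    m=imaging.camera_model(c); p,d=imaging.grab_frame(c)
    K=np.array(m["K"]); v,u=np.indices(d.shape)
    X=np.stack([(u-K[0,2])/K[0,0]*d,(v-K[1,2])/K[1,1]*d,d],-1)
    return p,d,rot(m["orientation"]).apply(X.reshape(-1,3)).reshape(X.shape)+m["xyz"]
def rect(P): 
    r=cv2.minAreaRect((P[:,:2]*1000).astype(np.float32)); return np.round(r[0],1),np.round(r[1],1),round(r[2],1)
def st():
    s=get_state(); T=rot(s["ee_rot"]); print("t",s["time_s"],"pos",np.round(s["eef_pos"],4),"\nR cols",np.round(T.as_matrix().T,3).tolist(),"\nj",np.round(s["joint_pos"],3)); return s,T
def go(p,Rt):
    "shift in tool axes (mm) and turn (rotvec, tool axes) to target"
    s,T=st(); d=T.inv().apply(np.array(p)-s["eef_pos"])*1000; w=(T.inv()*Rt).as_rotvec(); print("shift",np.round(d,1),"turn",np.round(w,3))
E
python3 - <<'E'
from h import *
for c in ("top","side"):
    p,d,X=cloud(c)
    for n in ("shield","tray_grey","polisher","rotor"):
        for r in finder.masks_of(n,c)[:4]:
            m=r["pixels"]&(d>0); P=X[m]
            if len(P)<20: continue
            zm=np.percentile(P[:,2],98)
            print(c,n,round(r["confidence"],2),len(P),"med",np.round(np.median(P,0),3),"z98",round(zm,3),"rect",rect(P),"toprect",rect(P[P[:,2]>zm-0.012]))
    hsv=cv2.cvtColor(p,cv2.COLOR_RGB2HSV)
    near=np.hypot(X[...,0]-.575,X[...,1]-.03)<.08
    red=((hsv[...,0]<8)|(hsv[...,0]>172))&(hsv[...,1]>120)&(hsv[...,2]>70)&near
    blk=(p.max(-1)<60)&near&(X[...,2]>.115)&(X[...,2]<.165)
    n,l=cv2.connectedComponents(red.astype(np.uint8))
    for i in range(1,n): print("red",(l==i).sum(),np.round(X[l==i].mean(0),3))
    print("blk",blk.sum(),np.round(X[blk].mean(0),3),rect(X[blk]) if blk.sum()>5 else "")
    cv2.imwrite(f"pics/{c}_crop.png",cv2.resize(p[140:260,200:330,::-1],None,fx=5,fy=5,interpolation=cv2.INTER_CUBIC))
E
```

```text
top shield 0.79 278 med [0.471 0.044 0.119] z98 0.161 rect (array([474. ,  47.1]), array([103.6,  35.4]), 62.5) toprect (array([472. ,  42.4]), array([96.5,  8.1]), 80.7)
top shield 0.77 261 med [0.331 0.081 0.203] z98 0.212 rect (array([350.7,  94. ]), array([168.6,  18.3]), 44.2) toprect (array([337.2,  86.8]), array([137.4,   9. ]), 44.1)
top tray_grey 0.71 3772 med [0.498 0.321 0.004] z98 0.019 rect (array([501.9, 321.5]), array([178.9, 236.8]), 77.1) toprect (array([499.3, 319.9]), array([172.7, 231.8]), 77.6)
top polisher 0.83 3271 med [0.56  0.025 0.042] z98 0.145 rect (array([575. ,  28.6]), array([160.4, 256.8]), 81.2) toprect (array([556.8,  30.9]), array([103.8, 173. ]), 82.5)
top polisher 0.44 617 med [ 0.443 -0.528  0.047] z98 0.094 rect (array([ 439.9, -514.1]), array([77.1, 79.9]), 15.8) toprect (array([ 439.9, -514.1]), array([77.1, 79.9]), 16.1)
top rotor 0.84 1429 med [0.585 0.026 0.118] z98 0.148 rect (array([596.8,  27.1]), array([131.7, 134.7]), 87.1) toprect (array([605.4,  29.7]), array([77. , 83.6]), 50.3)
top rotor 0.48 637 med [ 0.444 -0.527  0.045] z98 0.09
[... 901 characters left out ...]
([339.5, 138.5]), array([203.5,  97.2]), 86.2)
side tray_grey 0.85 3898 med [0.497 0.327 0.005] z98 0.019 rect (array([497.2, 320. ]), array([184.1, 230.7]), 77.7) toprect (array([498.5, 325.5]), array([172.9, 230.4]), 77.4)
side polisher 0.68 2840 med [0.573 0.067 0.039] z98 0.145 rect (array([563.7,  36.1]), array([162.2, 234.3]), 81.0) toprect (array([599.7,  38.2]), array([88.3, 80.5]), 48.3)
side rotor 0.73 1056 med [0.585 0.051 0.116] z98 0.148 rect (array([582.7,  38.1]), array([130.8, 108.4]), 66.1) toprect (array([602.6,  37.8]), array([79.8, 83.1]), 47.1)
red 8 [0.571 0.038 0.151]
red 6 [0.621 0.039 0.141]
blk 97 [0.565 0.04  0.133] (array([565.7,  36.8]), array([49.3, 16.4]), 5.0)
```

View pics/top_crop.png

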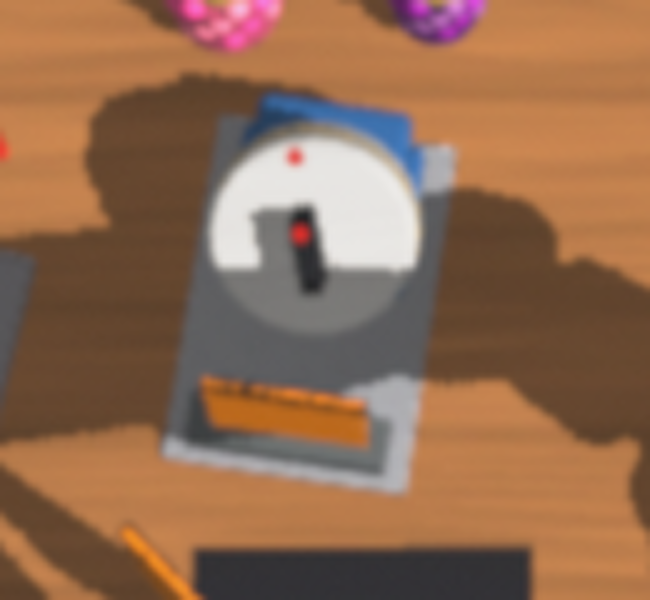

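The polisher's yaw is about -8.9°, the tray's about -12.5°, and the knob dot sits about 15° anticlockwise of uphill. The right shield is the 150 mm one in the slot, with its top at z≈0.158. I'll go above it.

```bash
cat >> h.py <<'E'
A=-0.155; O=np.array([.598,.0275,0]); c_,s_=np.cos(A),np.sin(A); PX=np.array([c_,s_,0]); PY=np.array([-s_,c_,0]); Z=np.array([0,0,1.])
RS=R.from_matrix(np.stack([PY,PX,-Z],1))  # shield grasp tool orientation
E
python3 - <<'E'
from h import *
# after turning first, shift in RS axes
s,T=st(); print((T.inv()*RS).as_rotvec(), RS.inv().apply(np.array([.4705,.047,.26])-s["eef_pos"])*1000)
E
```

```text
t 1.4 pos [ 0.2404 -0.5769  0.25  ] 
R cols [[0.923, 0.385, -0.0], [0.385, -0.923, 0.0], [-0.0, -0.0, -1.0]] 
j [-1.279  0.276 -0.026  1.268 -0.     1.467]
[ 1.22646520e-05  4.88527427e-05 -1.02099485e+00] [651.98616538 131.03713481  -9.96100549]
```

>>> {"op": "apply_moves", "data": {
  "plan": [
    [0,0,-20,0,0,-0.12,0.45],
    [0,0,0,0,0,-0.12,0.45],
    [0,0,0,0,0,-0.12,0.45],
    [0,0,0,0,0,-0.12,0.45],
    [0,0,0,0,0,-0.12,0.45]
  ],
  "newtons": 60
}}

```text
time_s: 1.82
eef_pos: [0.2404, -0.577, 0.2702]
ee_rot: [0.0, 0.877, 0.48, -0.0]
force: [0.1, -0.0, -0.3]
opening: 0.0388
grasp_force: 0.0
```

>>> {"op": "apply_moves", "data": {
  "plan": [
    [0,0,0,0,0,-0.12,0.45],
    [0,0,0,0,0,-0.12,0.45],
    [0,0,0,0,0,-0.12,0.45],
    [0,0,0,0,0,-0.06,0.45]
  ]
}}

```text
time_s: 2.15
eef_pos: [0.2403, -0.5769, 0.27]
ee_rot: [-0.0, 0.758, 0.652, -0.0]
force: [1.3, 0.5, -0.3]
opening: 0.0383
grasp_force: 0.0
```

>>> {"op": "apply_moves", "data": {
  "plan": [
    [40,8,0,0,0,0,0.45],
    [40,8,0,0,0,0,0.45],
    [40,8,0,0,0,0,0.45],
    [40,8,0,0,0,0,0.45],
    [40,8,0,0,0,0,0.45]
  ]
}}

```text
time_s: 2.57
eef_pos: [0.3112, -0.3839, 0.27]
ee_rot: [0.0, 0.76, 0.65, 0.0]
force: [2.0, -0.5, 0.3]
opening: 0.0382
grasp_force: 0.0
```

>>> {"op": "apply_moves", "data": {
  "plan": [
    [40,8,0,0,0,0,0.45],
    [40,8,0,0,0,0,0.45],
    [40,8,0,0,0,0,0.45],
    [40,8,0,0,0,0,0.45],
    [40,8,0,0,0,0,0.45]
  ]
}}

```text
time_s: 2.98
eef_pos: [0.3818, -0.1924, 0.2704]
ee_rot: [0.001, 0.76, 0.65, 0.0]
force: [1.0, -0.3, -0.0]
opening: 0.0381
grasp_force: 0.0
```

>>> {"op": "apply_moves", "data": {
  "plan": [
    [40,8,0,0,0,0,0.45],
    [40,8,0,0,0,0,0.45],
    [40,8,0,0,0,0,0.45],
    [40,8,0,0,0,0,0.45],
    [40,8,0,0,0,0,0.45]
  ]
}}

```text
time_s: 3.4
eef_pos: [0.4524, -0.0008, 0.2705]
ee_rot: [0.001, 0.76, 0.65, 0.0]
force: [1.8, -0.9, -0.5]
opening: 0.0382
grasp_force: 0.0
```

>>> {"op": "apply_moves", "data": {
  "plan": [
    [30,6,0,0,0,0,0.45],
    [15,3,0,0,0,0,0.45],
    [0,0,0,0,0,0,0.45]
  ]
}}

```text
time_s: 3.65
eef_pos: [0.4689, 0.0429, 0.2702]
ee_rot: [-0.0, 0.759, 0.652, 0.001]
force: [0.4, -0.2, 0.0]
opening: 0.0386
grasp_force: 0.0
```

```bash
python3 - <<'E'
from h import *
go([.4705,.047,.143],RS)
p,d,X=cloud("wrist"); cv2.imwrite("pics/w1.png",p[:,:,::-1])
for n in ("shield_top","knob_dot","can_top"): print(n,[(np.round(r["point"],4).tolist(),round(r["confidence"],2)) for r in finder.landmark_of(n,"wrist")][:3])
m=(abs(X[...,2]-.158)<.006)&(np.hypot(X[...,0]-.47,X[...,1]-.047)<.07); P=X[m]; print(len(P),P.mean(0) if len(P) else 0,rect(P) if len(P)>5 else 0)
E
```

```text
t 3.65 pos [0.4689 0.0429 0.2702] 
R cols [[0.151, 0.989, 0.001], [0.989, -0.151, 0.001], [0.001, 0.001, -1.0]] 
j [-4.700e-02 -1.100e-02 -3.150e-01  1.266e+00  1.000e-03  1.675e+00]
shift [  4.1   0.9 127.2] turn [ 0.001 -0.001  0.004]
shield_top [([0.4693, 0.046, 0.1569], 0.88), ([0.3351, 0.0842, 0.2059], 0.82)]
knob_dot [([0.5647, 0.0324, 0.1539], 0.77)]
can_top [([0.5775, 0.0308, 0.1135], 0.66)]
975 [0.46994047 0.04843645 0.15763351] (array([469.7,  45.7]), array([99.8,  6.1]), 81.2)
```

View pics/w1.png

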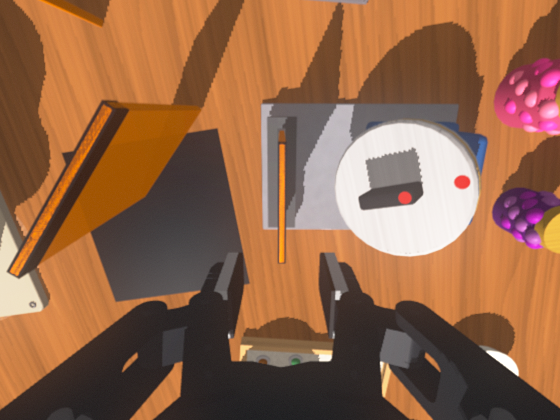

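The wrist view shows the shield edge running from (282,135) to (282,262), square to the closing line. The knob is at (392,195), with its dot at (405,198). I'll descend and grip.

>>> {"op": "apply_moves", "data": {
  "plan": [
    [3,1,38,0,0,0,0.45],
    [0,0,38,0,0,0,0.45],
    [0,0,30,0,0,0,0.45],
    [0,0,20,0,0,0,0.45],
    [0,0,0,0,0,0,0.45]
  ]
}}

```text
time_s: 4.27
eef_pos: [0.4649, 0.0418, 0.1395]
ee_rot: [-0.003, 0.761, 0.649, -0.004]
force: [-1.2, -0.4, -0.6]
opening: 0.0382
grasp_force: 0.0
```

>>> {"op": "apply_moves", "data": {
  "plan": [
    [0,0,0,0,0,0,0],
    [0,0,0,0,0,0,0],
    [0,0,0,0,0,0,0],
    [0,0,0,0,0,0,0],
    [0,0,0,0,0,0,0]
  ],
  "newtons": 50
}}

```text
time_s: 4.68
eef_pos: [0.4711, 0.0425, 0.1461]
ee_rot: [0.002, 0.76, 0.65, 0.001]
force: [-1.3, -1.7, 5.9]
opening: 0.0051
grasp_force: 51.1
```

>>> {"op": "apply_moves", "data": {
  "plan": [
    [0,0,-8,0,0,0,0],
    [0,0,-12,0,0,0,0],
    [0,0,-15,0,0,0,0],
    [0,0,-20,0,0,0,0],
    [0,0,-20,0,0,0,0]
  ]
}}

```text
time_s: 5.1
eef_pos: [0.469, 0.0433, 0.2199]
ee_rot: [-0.0, 0.76, 0.65, -0.0]
force: [0.2, 0.7, -1.2]
opening: 0.0053
grasp_force: 50.0
```

>>> {"op": "apply_moves", "data": {
  "plan": [
    [0,0,-25,0,0,0,0],
    [0,0,-25,0,0,0,0],
    [0,0,-15,0,0,0,0],
    [0,0,0,0,0,0,0]
  ]
}}

```text
time_s: 5.43
eef_pos: [0.472, 0.0432, 0.2886]
ee_rot: [0.003, 0.76, 0.65, 0.003]
force: [0.4, -0.9, 0.0]
opening: 0.0055
grasp_force: 50.1
```

```bash
python3 - <<'E'
from h import *
s,T=st()
p,d,X=cloud("side"); cv2.imwrite("pics/s2.png",p[:,:,::-1])
B=np.radians(-12.4); TX=np.array([np.cos(B),np.sin(B),0]); TY=np.array([-np.sin(B),np.cos(B),0])
for n in ("shield_mid","shield_top"): print(n,[(np.round(r["point"],4).tolist(),round(r["confidence"],2)) for r in finder.landmark_of(n,"side")][:4])
for a in (0,60):
  t=np.radians(a); zt=np.sin(t)*TX-np.cos(t)*Z; yt=np.cos(t)*TX+np.sin(t)*Z
  Rt=R.from_matrix(np.stack([np.cross(yt,zt),yt,zt],1)); print(a,(T.inv()*Rt).as_rotvec(), np.linalg.det(Rt.as_matrix()))
  # shield centre 63 mm ahead of TCP; bottom edge 138mm
  p=np.array([.498,.322,0])-63e-3*np.sin(t)*TX+Z*(.010+.137*np.cos(t)+.003*np.sin(t)); print(p, Rt.inv().apply(p-s["eef_pos"])*1000, T.inv().apply(p-s["eef_pos"])*1000)
E
```

```text
t 5.4333 pos [0.472  0.0432 0.2886] 
R cols [[0.155, 0.988, 0.001], [0.988, -0.155, 0.008], [0.008, -0.0, -1.0]] 
j [-0.046 -0.019 -0.284  1.297  0.     1.681]
shield_mid [([0.2373, 0.2767, 0.1035], 0.98), ([0.3348, 0.0904, 0.0979], 0.82), ([0.476, 0.0465, 0.224], 0.64), ([0.4382, -0.5134, 0.0037], 0.33)]
shield_top [([0.4724, 0.0453, 0.3008], 0.72), ([0.2397, 0.2762, 0.2111], 0.7), ([0.3351, 0.0891, 0.2075], 0.59), ([0.5703, 0.0386, 0.148], 0.19)]
0 [ 0.0082351  -0.00153441  0.06075659] 1.0
[0.498 0.322 0.147] [277.92933779 -34.44533353 141.63436498] [279.3261213 -18.6791538 141.8432174]
60 [-1.03862813 -0.03317895  0.05425635] 1.0
[0.44471315 0.33371587 0.08109808] [ 277.92933779 -224.23416526   26.68761051] [282.5546674  -73.68167624 207.29635005]
```

View pics/s2.png

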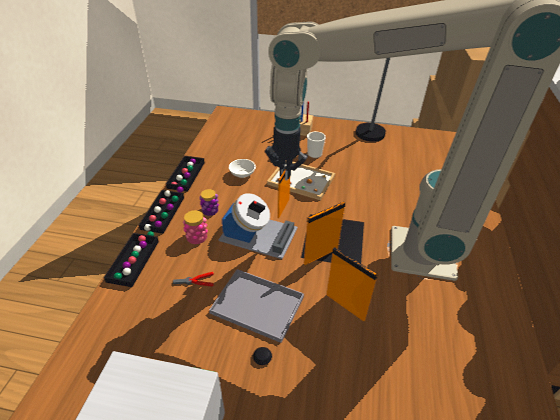

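The side view shows the shield hanging from the gripper at (284,193) with its slot empty. I'll carry it over the grey tray, tilt it 60° outward and then lower it.

>>> {"op": "apply_moves", "data": {
  "plan": [
    [25,-4,0,0,0,0,0],
    [38,-6.5,0,0,0,0,0],
    [38,-6.5,0,0,0,0,0],
    [38,-6.5,0,0,0,0,0],
    [38,-6.5,0,0,0,0,0]
  ]
}}

```text
time_s: 6.0
eef_pos: [0.4658, 0.2238, 0.2818]
ee_rot: [-0.001, 0.76, 0.65, -0.002]
force: [0.8, 0.3, -0.3]
opening: 0.0054
grasp_force: 50.0
```

>>> {"op": "apply_moves", "data": {
  "plan": [
    [38,-6.5,0,0,0,0,0],
    [38,-6.5,0,0,0,0,0],
    [28,-4,0,0,0,0,0],
    [0,0,0,0,0,0.06,0],
    [0,0,0,-0.06,0,0,0]
  ]
}}

```text
time_s: 6.42
eef_pos: [0.467, 0.3291, 0.2808]
ee_rot: [0.023, 0.779, 0.626, 0.017]
force: [0.4, -0.9, -1.8]
opening: 0.0056
grasp_force: 50.0
```

>>> {"op": "apply_moves", "data": {
  "plan": [
    [0,0,0,-0.11,0,0,0],
    [0,0,0,-0.11,0,0,0],
    [0,0,0,-0.11,0,0,0],
    [0,0,0,-0.11,0,0,0],
    [0,0,0,-0.11,0,0,0]
  ]
}}

```text
time_s: 6.83
eef_pos: [0.4655, 0.3273, 0.2824]
ee_rot: [0.236, 0.743, 0.598, 0.189]
force: [0.4, 0.4, -1.3]
opening: 0.0051
grasp_force: 50.0
```

>>> {"op": "apply_moves", "data": {
  "plan": [
    [0,0,0,-0.11,0,0,0],
    [0,0,0,-0.11,0,0,0],
    [0,0,0,-0.11,0,0,0],
    [0,0,0,-0.11,0,0,0],
    [0,0,0,0,0,0,0]
  ]
}}

```text
time_s: 7.25
eef_pos: [0.4616, 0.3245, 0.275]
ee_rot: [0.391, 0.672, 0.547, 0.309]
force: [-0.9, -0.1, -3.4]
opening: 0.0051
grasp_force: 50.1
```

```bash
python3 - <<'E'
from h import *
s,T=st()
B=np.radians(-12.4); TX=np.array([np.cos(B),np.sin(B),0])
M=T.as_matrix(); zt=M[:,2]; be=s["eef_pos"]+.138*zt; C=np.array([.498,.322,0])
print("bottom edge",be,"u",(be-C)@TX,"v",(be-C)@[-np.sin(B),np.cos(B),0], "down dir in tool",T.inv().apply(-Z))
p,d,X=cloud("side"); cv2.imwrite("pics/s3.png",p[:,:,::-1])
E
```

```text
t 7.25 pos [0.4616 0.3245 0.275 ] 
R cols [[0.211, 0.977, -0.013], [0.494, -0.095, 0.864], [0.844, -0.189, -0.503]] 
j [ 0.872 -0.046 -0.697  0.251 -0.874  2.325]
bottom edge [0.57803666 0.29850748 0.20565952] u 0.08321425821961723 v -0.0057577949472251005 down dir in tool [ 0.01276475 -0.86432331  0.50277458]
```

View pics/s3.png

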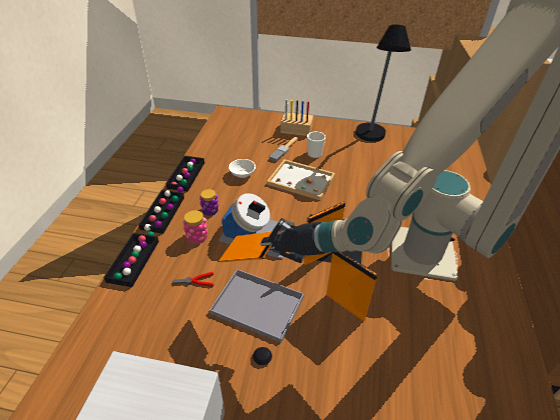

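The side view shows the tilted shield at (247,247), above the tray by the polisher side of the picture. The wrist housing at (350,235) is close above the decoy shields, so I'll check clearance before lowering.

```bash
python3 - <<'E'
from h import *
from scipy.spatial import cKDTree
for c in ("side","top"):
    p,d,X=cloud(c)
    hs=cv2.cvtColor(p,cv2.COLOR_RGB2HSV)
    m=(d>0)&(X[...,2]>.14)&(X[...,0]>.1)&(X[...,0]<.55)&(X[...,1]>.0)&(X[...,1]<.6)&~((hs[...,0]<22)&(hs[...,1]>150))
    P=X[m]
    for lo,hi in ((.14,.2),(.2,.25),(.25,.3),(.3,.35),(.35,.4),(.4,.5),(.5,.7)):
        Q=P[(P[:,2]>=lo)&(P[:,2]<hi)]
        if len(Q)>5: print(c,lo,len(Q),"x",np.round(np.percentile(Q[:,0],[2,98]),3),"y",np.round(np.percentile(Q[:,1],[2,98]),3))
    if c=="top": cv2.imwrite("pics/t4.png",p[:,:,::-1])
E
```

```text
side 0.14 166 x [0.186 0.375] y [0.049 0.315]
side 0.2 197 x [0.187 0.382] y [0.056 0.313]
side 0.25 399 x [0.374 0.479] y [0.321 0.369]
side 0.3 552 x [0.326 0.454] y [0.325 0.39 ]
side 0.35 1336 x [0.197 0.435] y [0.333 0.405]
side 0.4 3017 x [0.144 0.313] y [0.337 0.429]
side 0.5 5322 x [0.102 0.238] y [0.179 0.379]
top 0.14 11 x [0.186 0.301] y [0.076 0.309]
top 0.2 160 x [0.189 0.52 ] y [0.075 0.306]
top 0.25 193 x [0.397 0.488] y [0.272 0.372]
top 0.3 237 x [0.336 0.458] y [0.31  0.355]
top 0.35 1041 x [0.266 0.44 ] y [0.314 0.381]
top 0.4 1300 x [0.206 0.323] y [0.283 0.421]
top 0.5 4089 x [0.102 0.236] y [0.145 0.362]
```

View pics/t4.png

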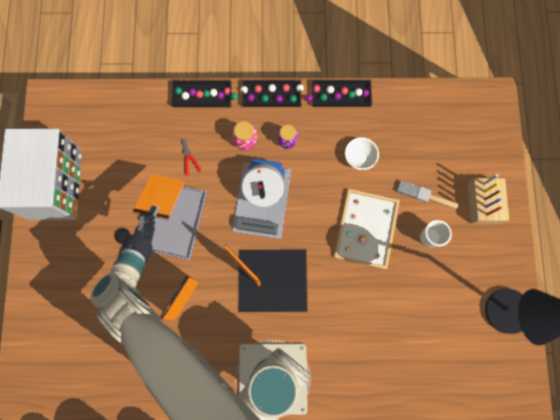

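At 60° the wrist would pass too close to the decoy, so I'll ease the tilt to about 50° and lower.

>>> {"op": "apply_moves", "data": {
  "plan": [
    [5,0,0,0.0875,0,0,0],
    [0,0,0,0.0875,0,0,0],
    [0,-25,25,0,0,0,0],
    [0,-25,25,0,0,0,0],
    [0,0,0,0,0,0,0]
  ]
}}

```text
time_s: 7.82
eef_pos: [0.4731, 0.3291, 0.2083]
ee_rot: [0.329, 0.707, 0.569, 0.26]
force: [-1.5, -1.1, -3.0]
opening: 0.0055
grasp_force: 50.1
```

```bash
cat >> h.py <<'E'
B=np.radians(-12.4); TX=np.array([np.cos(B),np.sin(B),0]); TY=np.array([-np.sin(B),np.cos(B),0]); C=np.array([.498,.322,0])
def edge():
    s,T=st(); zt=T.as_matrix()[:,2]; be=s["eef_pos"]+.138*zt
    u=(be-C)@TX; v=(be-C)@TY; print("edge u,v,z",u,v,be[2],"force",s["force"],s["moment"])
    print("to u=.092 v=0 z=.010:",T.inv().apply(TX*(.092-u)-TY*v+Z*(.010-be[2]))*1000)
E
python3 -c "
from h import *
edge()"
```

```text
t 7.8167 pos [0.4731 0.3291 0.2083] 
R cols [[0.216, 0.976, -0.007], [0.633, -0.134, 0.762], [0.743, -0.169, -0.647]] 
j [ 0.806  0.039 -0.663  0.324 -0.712  2.384]
edge u,v,z 0.07931594231967369 0.0008116806705770682 0.11898326506740921 force [-1.45668328 -1.10084522 -2.95718754] [ 0.14515936  1.11686197 -0.1872226 ]
to u=.092 v=0 z=.010: [-9.58983944e-03 -7.48667531e+01  8.02113794e+01]
```

>>> {"op": "apply_moves", "data": {
  "plan": [
    [0,-18,20,0,0,0,0],
    [0,-18,20,0,0,0,0],
    [0,-18,20,0,0,0,0],
    [0,-15,13,0,0,0,0],
    [0,0,0,0,0,0,0]
  ]
}}

```text
time_s: 8.23
eef_pos: [0.4852, 0.3276, 0.111]
ee_rot: [0.33, 0.706, 0.569, 0.262]
force: [-0.7, -0.8, -2.1]
opening: 0.0048
grasp_force: 50.1
```

```bash
python3 -c "
from h import *
edge()"
```

```text
t 8.2333 pos [0.4852 0.3276 0.111 ] 
R cols [[0.216, 0.976, -0.005], [0.63, -0.135, 0.765], [0.746, -0.168, -0.645]] 
j [ 0.786  0.211 -0.747  0.048 -0.703  2.36 ]
edge u,v,z 0.09176449657398045 0.0022409313150513234 0.022019802031277916 force [-0.6902032  -0.77032353 -2.146957  ] [ 0.16920682  0.97940799 -0.0629105 ]
to u=.092 v=0 z=.010: [-2.18401312 -9.04426604  7.93625947]
```

>>> {"op": "apply_moves", "data": {
  "plan": [
    [0,-6,5,0,0,0,0],
    [0,-4,3.5,0,0,0,0],
    [0,-1,1,0,0,0,0],
    [0,0,0,0,0,0,0],
    [0,0,0,0,0,0,0]
  ]
}}

```text
time_s: 8.65
eef_pos: [0.4863, 0.3295, 0.1005]
ee_rot: [0.33, 0.706, 0.567, 0.266]
force: [-0.6, 0.5, -0.2]
opening: 0.0054
grasp_force: 50.0
```

```bash
python3 -c "
from h import *
edge()"
```

```text
t 8.65 pos [0.4863 0.3295 0.1005] 
R cols [[0.214, 0.977, 0.002], [0.625, -0.138, 0.768], [0.751, -0.164, -0.64]] 
j [ 0.787  0.235 -0.756  0.006 -0.704  2.359]
edge u,v,z 0.09298821943607972 0.004986787040066996 0.012207886120261247 force [-0.5738969  0.4919096 -0.1929178] [ 0.23020755  0.92134343 -0.00593286]
to u=.092 v=0 z=.010: [-4.98999845 -2.32390454  0.64712202]
```

>>> {"op": "apply_moves", "data": {
  "plan": [
    [0,-4,3,0,0,0,0],
    [0,-1,1,0,0,0,0],
    [0,0,0,0,0,0,0],
    [0,0,0,0,0,0,0.15],
    [0,0,0,0,0,0,0.2]
  ]
}}

```text
time_s: 9.07
eef_pos: [0.4854, 0.3288, 0.0927]
ee_rot: [0.33, 0.706, 0.568, 0.265]
force: [-0.9, 0.2, 0.7]
opening: 0.0169
grasp_force: 0.2
```

>>> {"op": "apply_moves", "data": {
  "plan": [
    [0,0,0,0,0,0,0.3],
    [0,0,0,0,0,0,0.3],
    [0,0,-8,0,0,0,0.3],
    [0,0,-10,0,0,0,0.3],
    [0,0,-12,0,0,0,0.3]
  ]
}}

```text
time_s: 9.48
eef_pos: [0.4625, 0.3333, 0.112]
ee_rot: [0.33, 0.706, 0.568, 0.265]
force: [1.1, 0.2, -0.0]
opening: 0.0256
grasp_force: 0.2
```

>>> {"op": "apply_moves", "data": {
  "plan": [
    [0,0,-15,0,0,0,0.3],
    [0,0,-15,0,0,0,0.3],
    [0,10,-15,0,0,0,0.3],
    [0,20,-15,0,0,0,0.3],
    [0,20,-10,0,0,0,0.3]
  ]
}}

```text
time_s: 9.9
eef_pos: [0.4406, 0.3383, 0.1961]
ee_rot: [0.33, 0.705, 0.569, 0.265]
force: [0.7, 0.2, -0.7]
opening: 0.0255
grasp_force: 0.0
```

```bash
python3 - <<'E'
from h import *
edge()
p,d,X=cloud("side"); cv2.imwrite("pics/s5.png",p[:,:,::-1])
for r in finder.masks_of("shield","side"):
    P=X[r["pixels"]&(d>0)]; print(round(r["confidence"],2),len(P),np.round(np.median(P,0),3),rect(P),np.round(np.percentile(P[:,2],[2,98]),3))
E
```

```text
t 9.9 pos [0.4406 0.3383 0.1961] 
R cols [[0.213, 0.977, -0.001], [0.627, -0.136, 0.767], [0.749, -0.164, -0.641]] 
j [ 0.874  0.04  -0.693  0.332 -0.748  2.457]
edge u,v,z 0.04629040192915744 0.003681060989224127 0.10758306523397353 force [ 0.72093143  0.15676592 -0.66718892] [ 0.19103741  0.7146593  -0.00769325]
to u=.092 v=0 z=.010: [ -3.63730756 -45.5533705   97.65773198]
0.7 1464 [0.516 0.331 0.01 ] (array([518.5, 325.2]), array([109.2, 154.1]), 78.0) [0.005 0.014]
0.69 1845 [0.228 0.289 0.097] (array([241.4, 272.2]), array([331.8, 135.6]), 80.9) [0.003 0.207]
0.65 1159 [0.334 0.093 0.149] (array([346.7,  96.2]), array([531.5, 126.1]), 88.4) [0.06  0.208]
0.46 1133 [0.584 0.049 0.115] (array([606.2, -42.8]), array([126.5, 286.7]), 14.8) [0.037 0.148]
```

View pics/s5.png

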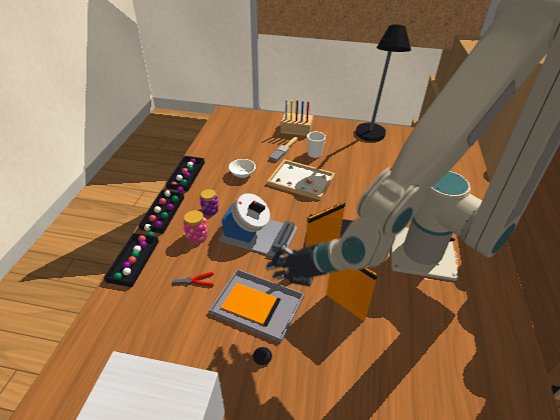

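The shield lies flat in the grey tray at (250,303), with heights of 5–14 mm and inside the walls. Next is the knob, starting with rising and tilting to 35°.

>>> {"op": "apply_moves", "data": {
  "plan": [
    [0,25,-21,0,0,0,0.6],
    [0,26,-21,0,0,0,0.6],
    [0,26,-22,0,0,0,0.6],
    [0,0,0,0.12,0,0,0.6],
    [0,0,0,0.12,0,0,0.6]
  ]
}}

```text
time_s: 10.42
eef_pos: [0.4405, 0.3391, 0.297]
ee_rot: [0.241, 0.74, 0.596, 0.195]
force: [0.8, 0.5, -0.7]
opening: 0.0514
grasp_force: 0.0
```

>>> {"op": "apply_moves", "data": {
  "plan": [
    [0,0,0,0,0,-0.12,0.6],
    [0,0,0,0,0,-0.12,0.6],
    [0,0,0,0,0,-0.12,0.6],
    [0,0,0,0,0,-0.12,0.6],
    [0,0,0,0,0,-0.12,0.6]
  ]
}}

```text
time_s: 10.83
eef_pos: [0.4415, 0.3379, 0.2944]
ee_rot: [0.29, 0.529, 0.789, 0.113]
force: [-0.4, 0.2, -1.0]
opening: 0.0514
grasp_force: 0.0
```

>>> {"op": "apply_moves", "data": {
  "plan": [
    [0,0,0,0,0,-0.12,0.6],
    [0,0,0,0,0,-0.12,0.6],
    [0,0,0,0,0,-0.12,0.6],
    [0,0,0,0,0,-0.12,0.6],
    [0,0,0,0,0,-0.12,0.6]
  ]
}}

```text
time_s: 11.25
eef_pos: [0.4414, 0.3379, 0.2943]
ee_rot: [0.311, 0.272, 0.91, 0.022]
force: [0.1, -0.3, -0.1]
opening: 0.0514
grasp_force: 0.0
```

```bash
cat >> h.py <<'E'
t35=np.radians(35); AZ=-np.sin(t35)*PX+np.cos(t35)*Z; AX=np.cos(t35)*PX+np.sin(t35)*Z; AY=PY; AO=O+.08*Z
def RK(th):
    b=np.cos(th)*AX+np.sin(th)*AY; return R.from_matrix(np.stack([-b,np.cross(AZ,b),-AZ],1))
E
python3 - <<'E'
from h import *
go(AO+.17*AZ,RK(.27))
E
```

```text
t 11.25 pos [0.4414 0.3379 0.2943] 
R cols [[-0.659, 0.509, -0.554], [0.481, 0.851, 0.21], [0.578, -0.128, -0.806]] 
j [ 0.782 -0.062 -0.441  0.814 -0.522  1.26 ]
shift [-148.5 -238.1  133.2] turn [-0.037  0.025 -0.683]
```

>>> {"op": "apply_moves", "data": {
  "plan": [
    [-21,-34,0,0,0,0,0.6],
    [-21,-34,0,0,0,0,0.6],
    [-21,-34,0,0,0,0,0.6],
    [-21,-34,0,0,0,0,0.6],
    [-21,-34,0,0,0,0,0.6]
  ]
}}

```text
time_s: 11.67
eef_pos: [0.4271, 0.1389, 0.3158]
ee_rot: [0.311, 0.274, 0.91, 0.024]
force: [0.5, -1.4, 0.3]
opening: 0.0513
grasp_force: 0.0
```

>>> {"op": "apply_moves", "data": {
  "plan": [
    [-21,-34,0,0,0,0,0.6],
    [-21,-34,0,0,0,0,0.6],
    [0,0,25,0,0,0,0.6],
    [0,0,25,0,0,0,0.6],
    [0,0,0,0,0,-0.11,0.6]
  ]
}}

```text
time_s: 12.08
eef_pos: [0.4503, 0.0522, 0.2804]
ee_rot: [0.309, 0.226, 0.924, 0.005]
force: [0.1, -0.0, -0.8]
opening: 0.051
grasp_force: 0.0
```

>>> {"op": "apply_moves", "data": {
  "plan": [
    [0,0,0,0,0,-0.11,0.6],
    [0,0,0,0,0,-0.11,0.6],
    [0,0,0,0,0,-0.11,0.6],
    [0,0,0,0,0,-0.11,0.6],
    [0,0,0,0,0,-0.11,0.6]
  ]
}}

```text
time_s: 12.5
eef_pos: [0.4511, 0.0545, 0.284]
ee_rot: [0.301, -0.037, 0.95, -0.079]
force: [0.5, 0.3, -0.1]
opening: 0.0514
grasp_force: 0.0
```

>>> {"op": "apply_moves", "data": {
  "plan": [
    [0,0,0,-0.02,0.02,-0.02,0.6],
    [0,0,0,0,0,0,0.6]
  ]
}}

```text
time_s: 12.67
eef_pos: [0.4518, 0.0545, 0.2848]
ee_rot: [0.291, -0.046, 0.953, -0.072]
force: [0.3, -0.2, 0.5]
opening: 0.0514
grasp_force: 0.0
```

```bash
python3 - <<'E'
from h import *
go(AO+.17*AZ,RK(.27))
p,d,X=cloud("wrist"); cv2.imwrite("pics/w6.png",p[:,:,::-1])
for n in ("knob_dot","can_top","arbor"): print(n,[(np.round(r["point"],4).tolist(),round(r["confidence"],2)) for r in finder.landmark_of(n,"wrist")][:2])
Q=(X-AO)@np.stack([AX,AY,AZ],1)
k=(d>0)&(np.hypot(Q[...,0],Q[...,1])<.035)&(abs(Q[...,2]-.076)<.008); q=Q[k]
print("knob top",k.sum(),q.mean(0),rect(q))
k=(d>0)&(np.hypot(Q[...,0],Q[...,1])<.085)&(abs(Q[...,2]-.04)<.006); q=Q[k]
print("can top",k.sum(),rect(q),np.median(q[:,2])); G=np.c_[q[:,:2],np.ones(len(q))]; print("plane",np.linalg.lstsq(G,q[:,2],rcond=None)[0])
hs=cv2.cvtColor(p,cv2.COLOR_RGB2HSV); red=((hs[...,0]<8)|(hs[...,0]>172))&(hs[...,1]>120)&(hs[...,2]>70)&(np.hypot(Q[...,0],Q[...,1])<.07)&(Q[...,2]>.03)
n,l=cv2.connectedComponents(red.astype(np.uint8))
for i in range(1,n): print("red",(l==i).sum(),np.round(Q[l==i].mean(0),4))
E
```

```text
t 12.6667 pos [0.4518 0.0545 0.2848] 
R cols [[-0.826, -0.13, -0.548], [-0.047, 0.985, -0.164], [0.561, -0.11, -0.82]] 
j [ 0.066 -0.421 -0.733  0.666 -0.147 -0.076]
shift [-3.8 -3.3 83.1] turn [-0.021 -0.008 -0.011]
knob_dot [([0.5665, 0.0364, 0.1484], 0.65)]
can_top [([0.577, 0.0303, 0.1142], 0.87), ([0.7679, 0.0911, -0.0003], 0.73)]
arbor []
knob top 630 [-0.00124449 -0.00129137  0.07502585] (array([-0.3, -1.1]), array([47.2, 14. ]), 17.4)
can top 9480 (array([ 0.5, -0.9]), array([128.9, 129. ]), 50.6) 0.03944253368709117
plane [0.00115044 0.00017309 0.03938795]
red 81 [0.0164 0.0044 0.0758]
red 66 [0.0517 0.0152 0.0397]
red 1 [-0.0094  0.028   0.2402]
```

View pics/w6.png

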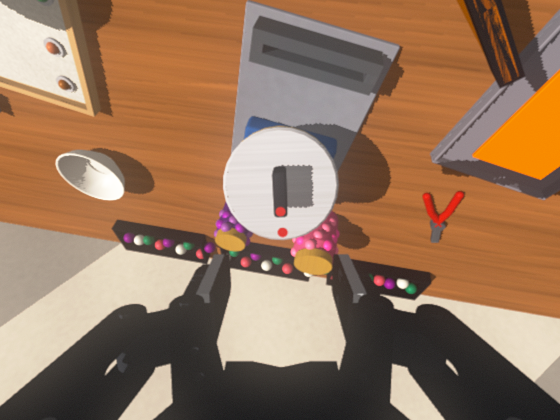

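The wrist view shows the knob bar at (280,192) running down to its dot at (280,212), along the tool's x axis and centred. The model and measured axis agree within 1 mm, so I'll approach.

>>> {"op": "apply_moves", "data": {
  "plan": [
    [-4,-4,25,-0.02,-0.008,-0.03,0.5],
    [0,0,30,0,0,0,0.5],
    [0,0,30,0,0,0,0.5],
    [0,0,20,0,0,0,0.5],
    [0,0,0,0,0,0,0.5]
  ]
}}

```text
time_s: 13.28
eef_pos: [0.5134, 0.0409, 0.1974]
ee_rot: [0.29, -0.064, 0.953, -0.066]
force: [-0.8, -0.0, -0.5]
opening: 0.0427
grasp_force: 0.0
```

```bash
sed -i 's/^t35=.*/&; AO=AO-.001*AY/' h.py; python3 - <<'E'
from h import *
go(AO+.063*AZ,RK(.295))
E
```

```text
t 13.2833 pos [0.5134 0.0409 0.1974] 
R cols [[-0.824, -0.16, -0.544], [-0.083, 0.983, -0.164], [0.561, -0.09, -0.823]] 
j [ 0.002 -0.207 -0.796  0.384 -0.091 -0.159]
shift [-2.9 -2.  82.3] turn [ 0.    -0.007 -0.006]
```

>>> {"op": "apply_moves", "data": {
  "plan": [
    [-3,-2,25,0,-0.007,-0.006,0.5],
    [0,0,25,0,0,0,0.5],
    [0,0,20,0,0,0,0.5],
    [0,0,10,0,0,0,0.5],
    [0,0,0,0,0,0,0.5]
  ]
}}

```text
time_s: 13.7
eef_pos: [0.5628, 0.0328, 0.1374]
ee_rot: [0.296, -0.067, 0.951, -0.067]
force: [0.1, 0.1, -0.4]
opening: 0.0425
grasp_force: 0.0
```

```bash
python3 - <<'E'
from h import *
go(AO+.063*AZ,RK(.295)); s=get_state(); print(s["force"],s["moment"])
E
```

```text
t 13.7 pos [0.5628 0.0328 0.1374] 
R cols [[-0.816, -0.167, -0.553], [-0.088, 0.982, -0.167], [0.571, -0.088, -0.816]] 
j [-0.019 -0.021 -0.8    0.18  -0.077 -0.184]
shift [3.9 0.4 4.4] turn [-0.     0.005  0.   ]
[ 0.14131978  0.13790668 -0.43810231] [0.03375428 0.56082614 0.029504  ]
```

>>> {"op": "apply_moves", "data": {
  "plan": [
    [2,0,2,0,0,0,0.5],
    [0,0,0,0,0,0,0.5],
    [0,0,0,0,0,0,0],
    [0,0,0,0,0,0,0],
    [0,0,0,0,0,0,0]
  ],
  "newtons": 60
}}

```text
time_s: 14.12
eef_pos: [0.5629, 0.0339, 0.1374]
ee_rot: [0.298, -0.068, 0.95, -0.065]
force: [-2.9, 6.3, 3.8]
opening: 0.0132
grasp_force: 58.4
```

>>> {"op": "apply_moves", "data": {
  "plan": [
    [0,0,0,0,0,0,0],
    [0,0,0,0,0,0,0],
    [0,0,0,0,0,0,0]
  ]
}}

```text
time_s: 14.37
eef_pos: [0.5629, 0.0339, 0.1374]
ee_rot: [0.298, -0.068, 0.95, -0.065]
force: [-4.3, 5.6, 4.9]
opening: 0.0129
grasp_force: 58.7
```

```bash
cat >> h.py <<'E'
def feel():
    s=get_state(); T=rot(s["ee_rot"]); x=T.as_matrix()[:,0]; th=np.arctan2(-x@AY,-x@AX)
    r=np.array(s["eef_pos"])-AO; r-=(r@AZ)*AZ
    m=np.array(s["moment"]); print(round(s["time_s"],2),"th",round(th,4),"mz",round(m@AZ,4),"F(AX,AY,AZ)",np.round([np.array(s["force"])@a for a in (AX,AY,AZ)],1),"off",np.round([r@AX*1e3,r@AY*1e3],1),"M",np.round([m@AX,m@AY],2),"j6",round(s["joint_pos"][5],3),"tau6",round(s["joint_efforts"][5],3),"g",round(s["grasp_force"],1))
E
python3 - <<'E'
from h import *
go(AO+.063*AZ,RK(.295)); feel(); feel()
E
```

```text
t 14.3667 pos [0.5629 0.0339 0.1374] 
R cols [[-0.813, -0.168, -0.557], [-0.09, 0.982, -0.165], [0.575, -0.084, -0.814]] 
j [-0.019 -0.022 -0.804  0.172 -0.073 -0.185]
shift [ 4.2 -0.8  4.4] turn [0.003 0.01  0.001]
14.37 th 0.2958 mz -0.123 F(AX,AY,AZ) [-1.4  4.9  7. ] off [3.7 1.9] M [0.74 0.82] j6 -0.185 tau6 -0.123 g 58.7
14.37 th 0.2958 mz -0.123 F(AX,AY,AZ) [-1.4  4.9  7. ] off [3.7 1.9] M [0.74 0.82] j6 -0.185 tau6 -0.123 g 58.7
```

>>> {"op": "apply_moves", "data": {
  "plan": [
    [0,0,0,0,0,0,0.3],
    [4,0,2,0,0,0,0.3],
    [0,0,0,0,0,0,0.3],
    [0,0,0,0,0,0,0.3],
    [0,0,0,0,0,0,0.3]
  ]
}}

```text
time_s: 14.78
eef_pos: [0.5606, 0.0312, 0.1322]
ee_rot: [0.297, -0.067, 0.95, -0.067]
force: [0.0, -0.1, 0.1]
opening: 0.0256
grasp_force: 0.0
```

```bash
python3 - <<'E'
from h import *
go(AO+.063*AZ,RK(.295)); feel()
E
```

```text
t 14.7833 pos [0.5606 0.0312 0.1322] 
R cols [[-0.815, -0.167, -0.555], [-0.087, 0.982, -0.168], [0.573, -0.088, -0.815]] 
j [-0.023 -0.017 -0.813  0.16  -0.075 -0.187]
shift [-1.1  0.8  1.3] turn [-0.001  0.008  0.   ]
14.78 th 0.2952 mz -0.0049 F(AX,AY,AZ) [ 0.1 -0.1  0. ] off [-0.8 -1.1] M [-0.06  0.53] j6 -0.187 tau6 -0.0 g 0.0
```

Grip, then sweep to and fro, reading the moment about the axis while it moves.

>>> {"op": "apply_moves", "data": {
  "plan": [
    [-1,0.8,0,0,0,0,0.3],
    [0,0,0,0,0,0,0],
    [0,0,0,0,0,0,0],
    [0,0,0,0,0,0,0],
    [0,0,0,0,0,0,0]
  ],
  "newtons": 80
}}

```text
time_s: 15.2
eef_pos: [0.5617, 0.0331, 0.133]
ee_rot: [0.297, -0.067, 0.95, -0.066]
force: [-2.4, 3.8, 4.2]
opening: 0.0128
grasp_force: 78.2
```

```bash
python3 -c "
from h import *
feel()"
```

```text
15.2 th 0.2957 mz 0.0216 F(AX,AY,AZ) [0.  3.4 5.2] off [0.3 0.9] M [0.6  0.73] j6 -0.185 tau6 -0.086 g 78.2
```

>>> {"op": "apply_moves", "data": {
  "plan": [
    [0,0,0,0,0,-0.06,0],
    [0,0,0,0,0,-0.06,0],
    [0,0,0,0,0,-0.06,0],
    [0,0,0,0,0,-0.06,0]
  ]
}}

```text
time_s: 15.53
eef_pos: [0.5617, 0.033, 0.1331]
ee_rot: [0.287, -0.182, 0.935, -0.102]
force: [-2.7, 3.8, 3.7]
opening: 0.0129
grasp_force: 78.2
```

```bash
python3 -c "
from h import *
feel()"
```

```text
15.53 th 0.5379 mz -0.2697 F(AX,AY,AZ) [-0.5  3.3  4.9] off [0.4 0.9] M [0.65 0.8 ] j6 -0.428 tau6 0.207 g 78.2
```

>>> {"op": "apply_moves", "data": {
  "plan": [
    [0,0,0,0,0,-0.06,0],
    [0,0,0,0,0,-0.06,0],
    [0,0,0,0,0,-0.06,0],
    [0,0,0,0,0,-0.06,0]
  ]
}}

```text
time_s: 15.87
eef_pos: [0.5617, 0.0329, 0.1331]
ee_rot: [0.273, -0.292, 0.906, -0.136]
force: [-3.1, 2.7, 5.1]
opening: 0.0125
grasp_force: 78.2
```

```bash
python3 -c "
from h import *
feel()"
```

```text
15.87 th 0.7779 mz -0.334 F(AX,AY,AZ) [0.1 2.2 6.2] off [0.4 0.8] M [0.67 0.83] j6 -0.668 tau6 0.219 g 78.2
```

>>> {"op": "apply_moves", "data": {
  "plan": [
    [0,0,0,0,0,-0.06,0],
    [0,0,0,0,0,-0.06,0],
    [0,0,0,0,0,-0.06,0],
    [0,0,0,0,0,-0.06,0]
  ]
}}

```text
time_s: 16.2
eef_pos: [0.5618, 0.0329, 0.1332]
ee_rot: [0.255, -0.399, 0.865, -0.167]
force: [-3.6, 3.7, 3.6]
opening: 0.0129
grasp_force: 78.1
```

```bash
python3 -c "
from h import *
feel()"
```

```text
16.2 th 1.0179 mz -0.2412 F(AX,AY,AZ) [-1.3  3.1  5.3] off [0.5 0.8] M [0.65 0.88] j6 -0.908 tau6 0.235 g 78.1
```

>>> {"op": "apply_moves", "data": {
  "plan": [
    [0,0,0,0,0,-0.06,0],
    [0,0,0,0,0,-0.06,0],
    [0,0,0,0,0,-0.06,0],
    [0,0,0,0,0,-0.06,0]
  ]
}}

```text
time_s: 16.53
eef_pos: [0.5618, 0.0329, 0.1332]
ee_rot: [0.233, -0.499, 0.811, -0.197]
force: [-2.4, 1.2, 4.3]
opening: 0.0126
grasp_force: 78.1
```

```bash
python3 -c "
from h import *
feel()"
```

```text
16.53 th 1.2579 mz -0.1828 F(AX,AY,AZ) [0.3 0.8 5. ] off [0.6 0.7] M [0.65 1.  ] j6 -1.148 tau6 0.255 g 78.1
```

>>> {"op": "apply_moves", "data": {
  "plan": [
    [0,0,0,0,0,-0.06,0],
    [0,0,0,0,0,-0.06,0],
    [0,0,0,0,0,-0.06,0],
    [0,0,0,0,0,-0.06,0]
  ]
}}

```text
time_s: 16.87
eef_pos: [0.5618, 0.0328, 0.1332]
ee_rot: [0.208, -0.593, 0.745, -0.223]
force: [-3.2, 2.3, 5.5]
opening: 0.0129
grasp_force: 78.0
```

```bash
python3 -c "
from h import *
feel()"
```

```text
16.87 th 1.4979 mz -0.1817 F(AX,AY,AZ) [0.2 1.8 6.5] off [0.6 0.7] M [0.71 1.08] j6 -1.388 tau6 0.278 g 78.0
```

>>> {"op": "apply_moves", "data": {
  "plan": [
    [0,0,0,0,0,0.06,0],
    [0,0,0,0,0,0.06,0],
    [0,0,0,0,0,0.06,0],
    [0,0,0,0,0,0.06,0]
  ]
}}

```text
time_s: 17.2
eef_pos: [0.5618, 0.0329, 0.1332]
ee_rot: [0.233, -0.498, 0.812, -0.196]
force: [-2.7, 1.9, 4.3]
opening: 0.0128
grasp_force: 78.2
```

```bash
python3 -c "
from h import *
feel()"
```

```text
17.2 th 1.2532 mz 0.1186 F(AX,AY,AZ) [0.1 1.5 5.3] off [0.5 0.7] M [0.64 0.94] j6 -1.143 tau6 -0.338 g 78.2
```

>>> {"op": "apply_moves", "data": {
  "plan": [
    [0,0,0,0,0,0.06,0],
    [0,0,0,0,0,0.06,0],
    [0,0,0,0,0,0.06,0],
    [0,0,0,0,0,0.06,0]
  ]
}}

```text
time_s: 17.53
eef_pos: [0.5618, 0.0329, 0.1331]
ee_rot: [0.255, -0.397, 0.866, -0.167]
force: [-2.6, 2.0, 3.5]
opening: 0.0128
grasp_force: 78.2
```

```bash
python3 -c "
from h import *
feel()"
```

```text
17.53 th 1.0132 mz 0.1467 F(AX,AY,AZ) [-0.4  1.6  4.6] off [0.5 0.8] M [0.66 0.89] j6 -0.903 tau6 -0.358 g 78.2
```

>>> {"op": "apply_moves", "data": {
  "plan": [
    [0,0,0,0,0,0.06,0],
    [0,0,0,0,0,0.06,0],
    [0,0,0,0,0,0.06,0],
    [0,0,0,0,0,0.06,0]
  ]
}}

```text
time_s: 17.87
eef_pos: [0.5617, 0.0329, 0.1331]
ee_rot: [0.273, -0.29, 0.907, -0.135]
force: [-3.2, 3.4, 4.0]
opening: 0.0129
grasp_force: 78.2
```

```bash
python3 -c "
from h import *
feel()"
```

```text
17.87 th 0.7732 mz 0.0948 F(AX,AY,AZ) [-0.7  2.8  5.4] off [0.4 0.8] M [0.64 0.8 ] j6 -0.663 tau6 -0.374 g 78.2
```

>>> {"op": "apply_moves", "data": {
  "plan": [
    [0,0,0,0,0,0.06,0],
    [0,0,0,0,0,0.06,0],
    [0,0,0,0,0,0.06,0],
    [0,0,0,0,0,0.06,0]
  ]
}}

```text
time_s: 18.2
eef_pos: [0.5617, 0.033, 0.1331]
ee_rot: [0.287, -0.18, 0.935, -0.101]
force: [-2.6, 3.3, 3.2]
opening: 0.0129
grasp_force: 78.2
```

```bash
python3 -c "
from h import *
feel()"
```

```text
18.2 th 0.5332 mz 0.0874 F(AX,AY,AZ) [-0.6  2.8  4.4] off [0.4 0.9] M [0.59 0.8 ] j6 -0.423 tau6 -0.386 g 78.2
```

>>> {"op": "apply_moves", "data": {
  "plan": [
    [0,0,0,0,0,0.06,0],
    [0,0,0,0,0,0.06,0],
    [0,0,0,0,0,0.06,0],
    [0,0,0,0,0,0.06,0]
  ]
}}

```text
time_s: 18.53
eef_pos: [0.5617, 0.0331, 0.133]
ee_rot: [0.297, -0.066, 0.95, -0.066]
force: [-3.5, 4.2, 4.2]
opening: 0.0127
grasp_force: 78.2
```

```bash
python3 -c "
from h import *
feel()"
```

```text
18.53 th 0.2933 mz 0.0804 F(AX,AY,AZ) [-0.9  3.6  5.7] off [0.3 0.9] M [0.55 0.69] j6 -0.183 tau6 -0.393 g 78.2
```

>>> {"op": "apply_moves", "data": {
  "plan": [
    [0,0,0,0,0,0.06,0],
    [0,0,0,0,0,0.06,0],
    [0,0,0,0,0,0.06,0],
    [0,0,0,0,0,0.06,0]
  ]
}}

```text
time_s: 18.87
eef_pos: [0.5617, 0.0332, 0.133]
ee_rot: [0.303, 0.048, 0.951, -0.03]
force: [-3.0, 4.6, 3.0]
opening: 0.0129
grasp_force: 78.2
```

```bash
python3 -c "
from h import *
feel()"
```

```text
18.87 th 0.0534 mz 0.1122 F(AX,AY,AZ) [-1.3  4.1  4.5] off [0.3 1. ] M [0.56 0.71] j6 0.057 tau6 -0.394 g 78.2
```

Moving readings carry an even part that comes from the weight. It opposes +θ, in both mz and the joint torque. The balance points are near θ≈1.69, which is the top, and so about -1.45 for the bottom. I'll sweep past -1.45 and back to verify and refine.

>>> {"op": "apply_moves", "data": {
  "plan": [
    [0,0,0,0,0,0.06,0],
    [0,0,0,0,0,0.06,0],
    [0,0,0,0,0,0.06,0],
    [0,0,0,0,0,0.06,0],
    [0,0,0,0,0,0.06,0]
  ]
}}

```text
time_s: 19.28
eef_pos: [0.5617, 0.0332, 0.1331]
ee_rot: [0.304, 0.189, 0.933, 0.016]
force: [-2.6, 5.6, 4.0]
opening: 0.0128
grasp_force: 78.1
```

```bash
python3 -c "
from h import *
feel()"
```

```text
19.28 th -0.2466 mz 0.0752 F(AX,AY,AZ) [-0.5  5.1  5.2] off [0.3 1.1] M [0.5  0.79] j6 0.357 tau6 -0.388 g 78.1
```

>>> {"op": "apply_moves", "data": {
  "plan": [
    [0,0,0,0,0,0.06,0],
    [0,0,0,0,0,0.06,0],
    [0,0,0,0,0,0.06,0],
    [0,0,0,0,0,0.06,0],
    [0,0,0,0,0,0.06,0]
  ]
}}

```text
time_s: 19.7
eef_pos: [0.5617, 0.0333, 0.1331]
ee_rot: [0.298, 0.327, 0.895, 0.061]
force: [-2.3, 6.7, 4.0]
opening: 0.0127
grasp_force: 78.0
```

```bash
python3 -c "
from h import *
feel()"
```

```text
19.7 th -0.5464 mz 0.1069 F(AX,AY,AZ) [-0.4  6.3  5.1] off [0.3 1.1] M [0.45 0.77] j6 0.657 tau6 -0.374 g 78.0
```

>>> {"op": "apply_moves", "data": {
  "plan": [
    [0,0,0,0,0,0.06,0],
    [0,0,0,0,0,0.06,0],
    [0,0,0,0,0,0.06,0],
    [0,0,0,0,0,0.06,0],
    [0,0,0,0,0,0.06,0]
  ]
}}

```text
time_s: 20.12
eef_pos: [0.5618, 0.0334, 0.1331]
ee_rot: [0.286, 0.457, 0.836, 0.105]
force: [-2.1, 7.3, 4.6]
opening: 0.0129
grasp_force: 78.0
```

```bash
python3 -c "
from h import *
feel()"
```

```text
20.12 th -0.8462 mz 0.109 F(AX,AY,AZ) [0.  6.9 5.6] off [0.4 1.2] M [0.46 0.84] j6 0.957 tau6 -0.352 g 78.0
```

>>> {"op": "apply_moves", "data": {
  "plan": [
    [0,0,0,0,0,0.06,0],
    [0,0,0,0,0,0.06,0],
    [0,0,0,0,0,0.06,0],
    [0,0,0,0,0,0.06,0],
    [0,0,0,0,0,0.06,0]
  ]
}}

```text
time_s: 20.53
eef_pos: [0.5618, 0.0335, 0.1331]
ee_rot: [0.267, 0.576, 0.758, 0.147]
force: [-1.2, 7.4, 3.6]
opening: 0.0128
grasp_force: 78.0
```

```bash
python3 -c "
from h import *
feel()"
```

```text
20.53 th -1.1461 mz 0.1316 F(AX,AY,AZ) [0.2 7.1 4.3] off [0.4 1.3] M [0.42 1.01] j6 1.257 tau6 -0.327 g 78.0
```

>>> {"op": "apply_moves", "data": {
  "plan": [
    [0,0,0,0,0,0.06,0],
    [0,0,0,0,0,0.06,0],
    [0,0,0,0,0,0.06,0],
    [0,0,0,0,0,0.06,0],
    [0,0,0,0,0,0.06,0]
  ]
}}

```text
time_s: 20.95
eef_pos: [0.5619, 0.0335, 0.1332]
ee_rot: [0.242, 0.683, 0.664, 0.185]
force: [-1.2, 6.8, 4.2]
opening: 0.0128
grasp_force: 78.1
```

```bash
python3 -c "
from h import *
feel()"
```

```text
20.95 th -1.446 mz 0.1954 F(AX,AY,AZ) [0.6 6.6 4.7] off [0.6 1.3] M [0.47 1.06] j6 1.557 tau6 -0.298 g 78.1
```

>>> {"op": "apply_moves", "data": {
  "plan": [
    [0,0,0,0,0,0.06,0],
    [0,0,0,0,0,0.06,0],
    [0,0,0,0,0,0.06,0],
    [0,0,0,0,0,0.06,0],
    [0,0,0,0,0,0.06,0]
  ]
}}

```text
time_s: 21.37
eef_pos: [0.5621, 0.0335, 0.1333]
ee_rot: [0.212, 0.775, 0.554, 0.219]
force: [-1.0, 6.2, 4.0]
opening: 0.0129
grasp_force: 78.8
```

```bash
python3 -c "
from h import *
feel()"
```

```text
21.37 th -1.746 mz 0.1647 F(AX,AY,AZ) [0.7 5.9 4.4] off [0.7 1.4] M [0.68 1.  ] j6 1.857 tau6 -0.272 g 78.8
```

>>> {"op": "apply_moves", "data": {
  "plan": [
    [0,0,0,0,0,0.06,0],
    [0,0,0,0,0,0.06,0],
    [0,0,0,0,0,0.06,0],
    [0,0,0,0,0,0.06,0],
    [0,0,0,0,0,0.06,0]
  ]
}}

```text
time_s: 21.78
eef_pos: [0.5621, 0.0335, 0.1333]
ee_rot: [0.177, 0.849, 0.432, 0.248]
force: [-0.7, 5.3, 2.4]
opening: 0.0127
grasp_force: 78.8
```

```bash
python3 -c "
from h import *
feel()"
```

```text
21.78 th -2.046 mz 0.25 F(AX,AY,AZ) [0.1 5.2 2.8] off [0.8 1.4] M [0.7  0.96] j6 2.157 tau6 -0.245 g 78.8
```

>>> {"op": "apply_moves", "data": {
  "plan": [
    [0,0,0,0,0,-0.06,0],
    [0,0,0,0,0,-0.06,0],
    [0,0,0,0,0,-0.06,0],
    [0,0,0,0,0,-0.06,0],
    [0,0,0,0,0,-0.06,0]
  ]
}}

```text
time_s: 22.2
eef_pos: [0.5621, 0.0335, 0.1332]
ee_rot: [0.212, 0.773, 0.556, 0.219]
force: [-0.6, 5.9, 4.0]
opening: 0.0126
grasp_force: 78.7
```

```bash
python3 -c "
from h import *
feel()"
```

```text
22.2 th -1.7413 mz -0.1373 F(AX,AY,AZ) [1.1 5.7 4.2] off [0.7 1.4] M [0.71 1.05] j6 1.852 tau6 0.321 g 78.7
```

>>> {"op": "apply_moves", "data": {
  "plan": [
    [0,0,0,0,0,-0.06,0],
    [0,0,0,0,0,-0.06,0],
    [0,0,0,0,0,-0.06,0],
    [0,0,0,0,0,-0.06,0],
    [0,0,0,0,0,-0.06,0]
  ]
}}

```text
time_s: 22.62
eef_pos: [0.562, 0.0336, 0.1332]
ee_rot: [0.242, 0.682, 0.665, 0.185]
force: [-1.5, 5.5, 3.9]
opening: 0.0129
grasp_force: 78.7
```

```bash
python3 -c "
from h import *
feel()"
```

```text
22.62 th -1.4414 mz -0.1836 F(AX,AY,AZ) [0.3 5.2 4.6] off [0.6 1.4] M [0.73 1.1 ] j6 1.552 tau6 0.292 g 78.7
```

>>> {"op": "apply_moves", "data": {
  "plan": [
    [0,0,0,0,0,-0.06,0],
    [0,0,0,0,0,-0.06,0],
    [0,0,0,0,0,-0.06,0],
    [0,0,0,0,0,-0.06,0],
    [0,0,0,0,0,-0.06,0]
  ]
}}

```text
time_s: 23.03
eef_pos: [0.5619, 0.0335, 0.1331]
ee_rot: [0.267, 0.575, 0.76, 0.146]
force: [-2.0, 6.3, 4.0]
opening: 0.0128
grasp_force: 78.8
```

```bash
python3 -c "
from h import *
feel()"
```

```text
23.03 th -1.1415 mz -0.2111 F(AX,AY,AZ) [-0.1  5.9  5. ] off [0.4 1.4] M [0.74 1.09] j6 1.252 tau6 0.263 g 78.8
```

>>> {"op": "apply_moves", "data": {
  "plan": [
    [0,0,0,0,0,-0.06,0],
    [0,0,0,0,0,-0.06,0],
    [0,0,0,0,0,-0.06,0],
    [0,0,0,0,0,-0.06,0],
    [0,0,0,0,0,-0.06,0]
  ]
}}

```text
time_s: 23.45
eef_pos: [0.5618, 0.0335, 0.133]
ee_rot: [0.286, 0.455, 0.837, 0.105]
force: [-1.7, 6.1, 3.4]
opening: 0.0132
grasp_force: 78.9
```

```bash
python3 -c "
from h import *
feel()"
```

```text
23.45 th -0.8417 mz -0.2841 F(AX,AY,AZ) [-0.2  5.8  4.3] off [0.3 1.3] M [0.71 1.08] j6 0.952 tau6 0.237 g 78.9
```

```bash
python3 - <<'E'
import numpy as np
D=np.array([(.5379,1,-.2697,.207),(.7779,1,-.334,.219),(1.0179,1,-.2412,.235),(1.2579,1,-.1828,.255),(1.4979,1,-.1817,.278),(1.2532,-1,.1186,-.338),(1.0132,-1,.1467,-.358),(.7732,-1,.0948,-.374),(.5332,-1,.0874,-.386),(.2933,-1,.0804,-.393),(.0534,-1,.1122,-.394),(-.2466,-1,.0752,-.388),(-.5464,-1,.1069,-.374),(-.8462,-1,.109,-.352),(-1.1461,-1,.1316,-.327),(-1.446,-1,.1954,-.298),(-1.746,-1,.1647,-.272),(-2.046,-1,.25,-.245),(-1.7413,1,-.1373,.321),(-1.4414,1,-.1836,.292),(-1.1415,1,-.2111,.263),(-.8417,1,-.2841,.237)])
th,sg=D[:,0],D[:,1]
for nm,y in (("mz",D[:,2]),("tau6",D[:,3])):
  for bias in (0,1):
    G=np.c_[np.sin(th),np.cos(th),sg]; G=np.c_[G,np.ones(len(th))] if bias else G
    x,*_=np.linalg.lstsq(G,y,rcond=None); res=y-G@x
    cov=np.linalg.inv(G.T@G)*res.var()
    phi=np.arctan2(x[1],x[0]) # a sin+b cos = k sin(th+phi); bottom th+phi=pi
    b=(np.pi-phi+np.pi)%(2*np.pi)-np.pi
    print(nm,np.round(x,4),"k",np.hypot(x[0],x[1]),"bottom",b,np.degrees(b),"rms",res.std(),"sd",np.sqrt(cov[0,0])/np.hypot(x[0],x[1]))
E
```

```text
mz [-0.0045 -0.1092 -0.1837] k 0.10924629126496224 bottom -1.5294423761145897 -87.63059315982626 rms 0.025204221631310468 sd 0.06450709303833055
mz [-0.0035 -0.1136 -0.1839  0.0034] k 0.11367398433255067 bottom -1.539987749512031 -88.23479854888919 rms 0.025150341445498364 sd 0.06600125720655568
tau6 [-0.0099 -0.0981  0.2959] k 0.09862474326426708 bottom -1.4702069398695494 -84.23665266536918 rms 0.0011141178212052876 sd 0.003158538093677053
tau6 [-0.0104 -0.0958  0.296  -0.0018] k 0.09636815827102967 bottom -1.462332739777377 -83.78549423304618 rms 0.000711847875949293 sd 0.002203550660624565
```

Both fits agree that the bottom is at θ≈-1.475. I'll turn there and hold.

>>> {"op": "apply_moves", "data": {
  "plan": [
    [0,0,0,0,0,0.08,0],
    [0,0,0,0,0,0.08,0],
    [0,0,0,0,0,0.08,0],
    [0,0,0,0,0,0.08,0],
    [0,0,0,0,0,0.08,0]
  ]
}}

```text
time_s: 23.87
eef_pos: [0.5619, 0.0336, 0.1331]
ee_rot: [0.259, 0.614, 0.728, 0.16]
force: [-1.2, 5.7, 3.7]
opening: 0.0127
grasp_force: 78.8
```

>>> {"op": "apply_moves", "data": {
  "plan": [
    [0,0,0,0,0,0.08,0],
    [0,0,0,0,0,0.08,0],
    [0,0,0,0,0,0.05,0],
    [0,0,0,0,0,0.025,0],
    [0,0,0,0,0,0,0]
  ]
}}

```text
time_s: 24.28
eef_pos: [0.562, 0.0336, 0.1332]
ee_rot: [0.239, 0.694, 0.652, 0.189]
force: [-0.7, 6.0, 3.1]
opening: 0.0126
grasp_force: 78.8
```

>>> {"op": "apply_moves", "data": {
  "plan": [
    [0,0,0,0,0,0,0],
    [0,0,0,0,0,0,0],
    [0,0,0,0,0,0,0]
  ]
}}

```text
time_s: 24.53
eef_pos: [0.562, 0.0336, 0.1332]
ee_rot: [0.239, 0.694, 0.652, 0.189]
force: [-1.4, 5.8, 2.9]
opening: 0.0128
grasp_force: 78.8
```

```bash
python3 - <<'E'
from h import *
feel()
p,d,X=cloud("top"); cv2.imwrite("pics/t7.png",p[:,:,::-1])
P=None
for r in finder.masks_of("shield","top"):
    P=X[r["pixels"]&(d>0)]; print(round(r["confidence"],2),len(P),np.round(np.median(P,0),3))
Q=(X-AO)@np.stack([AX,AY,AZ],1); hs=cv2.cvtColor(p,cv2.COLOR_RGB2HSV)
red=((hs[...,0]<8)|(hs[...,0]>172))&(hs[...,1]>120)&(hs[...,2]>60)&(np.hypot(Q[...,0],Q[...,1])<.07)&(abs(Q[...,2]-.055)<.03)
for c in [X]: 
    n,l=cv2.connectedComponents(red.astype(np.uint8))
    for i in range(1,n): q=Q[l==i].mean(0); print("red",np.round(q,4),"ang",np.arctan2(q[1],q[0]))
p,d,X=cloud("side"); Q=(X-AO)@np.stack([AX,AY,AZ],1); hs=cv2.cvtColor(p,cv2.COLOR_RGB2HSV)
red=((hs[...,0]<8)|(hs[...,0]>172))&(hs[...,1]>120)&(hs[...,2]>60)&(np.hypot(Q[...,0],Q[...,1])<.07)&(abs(Q[...,2]-.055)<.03)
n,l=cv2.connectedComponents(red.astype(np.uint8))
for i in range(1,n): q=Q[l==i].mean(0); print("red side",np.round(q,4),"ang",np.arctan2(q[1],q[0]))
E
```

```text
24.53 th -1.4791 mz -0.0462 F(AX,AY,AZ) [-0.2  5.5  3.7] off [0.6 1.4] M [0.72 1.04] j6 1.59 tau6 -0.082 g 78.8
0.78 1386 [0.519 0.323 0.009]
red [ 0.0075 -0.0551  0.0386] ang -1.4362936220645417
red [ 0.0054 -0.0177  0.0724] ang -1.2744217300480418
red side [ 0.0011 -0.0119  0.0757] ang -1.4748977433165051
```

View pics/t7.png

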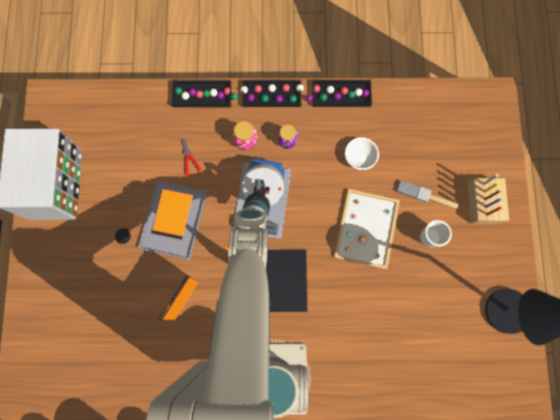

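The top view shows the shield flat in the grey tray at (172,213) and the gripper on the knob at (262,190). The can's dot is at (280,188), so the rotor turned with the knob, and everything else stands where it was. I'm handing in.

```bash
python3 -c "
from workcell import env
print(env.sign_off())"
```

```text
the job is handed in; nothing more can be done
None
```

The job is handed in: the shield lies flat in the grey tray, and the gripper is holding the knob still with the rotor's heavy side at the bottom, within a few degrees by the torque fit (rotor at -1.48 rad).

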